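Index the cup carousel under the filling chute

ROBOT

A 6-joint arm with a two-finger parallel gripper is mounted at the origin on a cart in front of the work surface, level with it; the furniture and walls round the work are solid. World frame = base frame: x ahead of the robot, y to its left, z up, the work surface at z = 0. Lengths are in mm, angles in degrees, forces in N, time in s.
With the tool pointing down it reaches from about 250 to 800 mm from the base axis. Payload 8.5 kg.
Tool frame: the origin (TCP) lies at the very end of the fingers, on their centre line; the grasp point (between the pads) lies 19 mm behind it; z points along the fingers, y is the line along which they close (so a half turn about z gives the same grasp; the last joint's range is limited). The gripper opens to 85 mm and grips with 20 to 120 N. Pads are 22 mm wide; open, the fingers measure 114 mm over their backs; the gripper's body (76 mm by 85 mm) begins 54 mm behind the grasp point. The pads swing forward as they close: fully open they stand 13 mm farther back than shut.
Start: joints at [68.354, 13.648, -0.773, 75.585, 0, 90], TCP at [193.642, 487.936, 231.276] pointing down, gripper open.
Joint ranges: [-152.45, 152.45], [-59.26, 108.67], [-65.41, 83.53], [-104.44, 129.93], [-82.83, 76.93], [-180, 180]. Speed limits (degrees/s): [127.2, 127.2, 159.86, 180, 180, 180].

INTERFACE

Orientations are given as [roll, pitch, yaw] about the fixed x, y, z axes, in that order (R = Rz(yaw) Ry(pitch) Rx(roll)).
In Python, from cell import telemetry, cams, env gives the robot as it stands.
- The arm moves only by the shell command python3 -m pendant 'ROWS' [FORCE]. ROWS is JSON, a list of rows, each a list of 5 numbers: the closure, from -1 (fully open) to 1 (shut), so that 0 is half open, then the shift along the tool's x, y, z in mm, then the turn about the tool's z in rad. In form: [[claw, tx, ty, tz, turn], ...]. A call has 1 to 10 rows; each row is the pose to reach, as a shift and turn from the pose commanded when the call began, along the tool's axes at that moment; what a row does not reach only later rows make up. A row lasts 1/8 s, in which the tool goes at most 62.5 mm and 10.7 degrees, less where a joint would pass 70% of its speed; a pose out of reach is approached as far as the arm can. A call with a gripper value outside its range is refused whole. The fingers move at their own pace and stop on an object; FORCE is the grip in N (left out, the last holds). Time passes only in rows, so rows that repeat a pose let the fingers close. It gives the time, the measured TCP pose, the force, the opening and the grip force at its end, in the units of the state.
- telemetry.read_state(): the state, without advancing time (a new reading comes with each control period).
- cams.camera(name): name is "scene" or "top"; returns the picture (384x512x3 uint8, red, green, blue); there is no depth.
- cams.get_calibration(name): a dict with "vfov" (degrees; the focal length in pixels is half the picture's height over the tangent of half this angle, whatever the lens; pixels are square), "cx", "cy" (the principal point, pixels), "D" ([k1, k2, p1, p2, k3] as OpenCV has them; the pictures are not rectified), "eye" and "rotation" of the camera in the world. Camera axes: x right, y down, z forward; pixel columns grow to the right and rows downward; lengths in mm; the calibration is good to about 2 mm. A picture is of the moment at which its call begins. get_calibration takes no time and is no camera call.
- env.close_job(): hands the job in; it is judged then, once.
The state is a dict: "clock": time; "qpos": joint angles; "joint_velocities": joint speeds; "effort": joint torques, N m; "position": TCP position; "tcp_rot": TCP orientation; "ft_force": force on the tool from outside, world axes, zero at the start; "wrist_torque": the same for the moment, N m; "width": opening from 0.0 (shut) to 1.0 (fully open); "grip_force": force on a finger pad.
Only numpy, scipy, OpenCV 4.12 (cv2) and the standard library are available. Lean on these libraries where they do the work, as an engineer would, in place of code of your own. Each camera call takes 0.05 s, during which the arm holds its last target. There are 200 camera calls.

TASK

Bring the empty cup under the lip of the filling chute: push one of the carousel's arms round with a fingertip until the empty cup stands centred below the lip, then let go and leave the carousel at rest. Push only on the arms: do not touch or lift any of the cups, and leave the other things on the table where they stand.

Things in the scene. Friction and masses are not known exactly. Their poses are not given: they have to be found in the camera images.
- carousel: three-armed rotor; turns without limit, either way, about its vertical axis, and its stiff bearing (0.15 N m, about 2.5 N at mid-arm) stops it when released. Origin on the axis at table height, z up; arms along its own x axis and at +120 and -120 degrees. Hub radius 24 mm, top at z = 54 mm. Round wooden cup seats, 72 mm across, centred 140 mm from the axis; floor z = 26 mm, rim z = 34 mm.
- spoke_mid (a point): top of the bare part of one of the three alike arms (the one along the carousel's x axis), 64 mm from the axis, 36 mm above the table. An arm is a straight flat aluminium bar, 12 mm wide, from z = 18 to 36 mm, free to push on either side from 24 to 104 mm from the axis. Below it lies only the stand's foot, up to 11 mm high.
- empty_cup: the empty one of the three cups on the carousel: clear portion cup, 69 mm across the rim, 34 mm tall (the deepest of the three), standing loose in a seat at the end of one of the arms (any of the three). Origin: centre of its underside, 26 mm above the table, z up.
- full_cup_1: clear portion cup full of glass bits, 71 mm across, 26 mm tall, loose in another seat of the carousel. Origin: centre of its underside, z up.
- full_cup_2: clear portion cup full of glass bits, 71 mm across, 26 mm tall, loose in the third seat. Origin: centre of its underside, z up.
- chute_lip (a point): middle of the lower edge (lip) of the filling chute, an open sloping aluminium trough 52 mm wide on a fixed post beyond the carousel. The lip is 78 mm above the table, 140 mm from the carousel's axis, over the circle of the cup centres; from there the trough rises outward, away from the axis, to 145 mm high 250 mm from the axis. The cups pass below it.
- glue_bottle: bystander: white squeeze bottle, 35 x 47 mm, 154 mm tall, standing loose to the left of the carousel. Origin: centre of its underside.
- wood_block: bystander: upright wooden offcut, 28 x 32 mm, 52 mm tall, loose, to the right of the carousel. Origin: centre of its underside.
- dropper: bystander: small dropper bottle, 28 mm across, 85 mm tall, standing loose, right of the carousel and nearer the robot. Origin: centre of its underside.
- tape_roll: bystander: roll of masking tape lying flat, 104 mm across, 25 mm high, loose, on the right. Origin: centre of its underside.
- scissors: bystander: scissors lying flat, 199 mm long, 9 mm high, loose, on the right nearer the robot. Origin: middle of the underside.
Not all that is in view belongs to the job. Leave any blue or purple look-alike of the full_cup_2 alone. Leave any blue look-alike of the full_cup_1 alone.

How it is judged (in metres and radians):
On the way, in this order (a step that is already met when the one before it is completed fails the run):
1. a finger pushes on the carousel (contact force between the fingers and carousel above 0.2 N), for 0.05 s.
2. the empty cup comes below the chute's lip (horizontal distance between empty_cup and chute_lip below 0.014 m), for 0.2 s.
At the end, for the whole second after the job is handed in: The empty cup's centre is within 14 mm, seen from above, of the middle of the chute's lip; the carousel is at rest and all three cups stand upright (within 0.1 rad) in their seats (underside within 5 mm of 26 mm above the table) (horizontal distance between empty_cup and chute_lip below 0.014 m and angular speed of carousel below 0.05 rad/s and height (world z) of empty_cup between 0.021 and 0.031 m and angle between each of empty_cup, full_cup_1, full_cup_2's own z axis and vertical below 0.1 rad and height (world z) of full_cup_1 between 0.021 and 0.031 m and height (world z) of full_cup_2 between 0.021 and 0.031 m); the robot touches nothing.
It fails at once if a cup is touched by the robot (contact force between any of the arm, the fingers and empty_cup above 0.3 N or contact force between any of the arm, the fingers and full_cup_1 above 0.3 N or contact force between any of the arm, the fingers and full_cup_2 above 0.3 N).
It fails at once if a cup is lifted 10 mm or tipped over 0.3 rad (height (world z) of any of empty_cup, full_cup_1, full_cup_2 above 0.036 m or angle between any of empty_cup, full_cup_1, full_cup_2's own z axis and vertical above 0.3 rad).
It fails at once if a bystander is moved more than 15 mm (distance of any of glue_bottle, wood_block, dropper, tape_roll, scissors from where it was at the start of the episode above 0.015 m).
It also fails if it takes over 48 s, if anything falls off the work surface, if the arm or the gripper's body presses on something with over 40 N, if the wrist force passes 120 N, or if a joint passes its speed limit or range.

## Working session

There is one attempt and no reset: what is moved stays moved. The work goes in short steps, Python scripts to look and compute and a shell command to move; the robot and the scene stay as the last step left them, time stands still between calls to the robot, and variables do not carry over. Pictures are saved under pics/ and viewed, at most 10 in all, crops included, and the job is handed in when it is done.

```bash
mkdir -p pics; ls
python3 - <<'E'
from cell import telemetry,cams
import cv2
for n in("scene","top"):
    cv2.imwrite(f"pics/{n}0.png",cams.camera(n)[...,::-1]); print(n,cams.get_calibration(n))
s=telemetry.read_state();print(s)
E
```

```text
pics
scene {'vfov': 53.13103805602283, 'cx': 259.3373343261068, 'cy': 188.4982762574111, 'D': array([-0.03693301,  0.        ,  0.        ,  0.        ,  0.        ]), 'eye': array([  47.44612308, -197.43517   ,  864.0507238 ]), 'rotation': array([-140.53063309,   -0.34477658,  -53.71628391])}
top {'vfov': 51.423353608402294, 'cx': 256.25028165732755, 'cy': 192.19543894790246, 'D': array([-0.13218063,  0.        ,  0.        ,  0.        ,  0.        ]), 'eye': array([ 489.10575915,  178.3745594 , 1165.56409441]), 'rotation': array([-175.6760009 ,   -0.45163569,  -88.62537072])}
{'clock': 0.1, 'qpos': array([ 6.83540296e+01,  1.36759453e+01, -8.12063805e-01,  7.55839951e+01,
       -5.60817783e-04,  8.99988973e+01]), 'joint_velocities': array([-0.01611937,  0.0395131 ,  0.03440111, -0.01508682, -0.00455142,
       -0.0391802 ]), 'effort': array([ 1.59383395e-03, -5.39721787e+01,  3.46997666e+01,  1.35204813e-02,
        8.89693251e-05, -1.33851867e-05]), 'position': array([193.52243746, 487.63028822, 230.7566559 ]), 'tcp_rot': array([-1.79927996e+02,  5.59431567e-04,  1.58355133e+02]), 'ft_force': array([ 0.73233515, -0.69648608, -0.22021966]), 'wrist_torque': array([ 0.08197456, -0.02966968, -0.01777211]), 'grip_force': 0.0, 'width': 1.0057016383317972}
```

View pics/scene0.png

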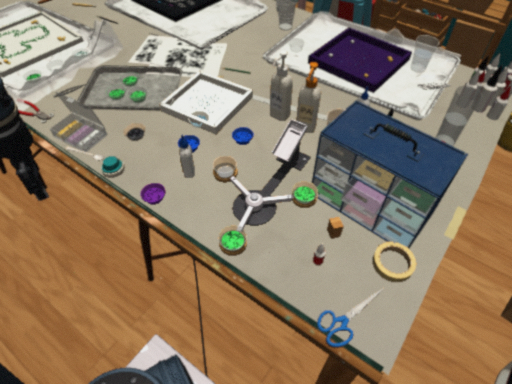

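View pics/top0.png

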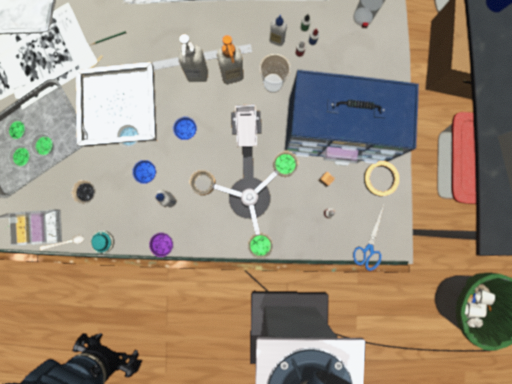

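Top view: the hub is at (250,197). The candidates for the empty cup are the carousel cups at (203,183) (clear, no green fill), (285,163) (green) and (260,245) (green). The loose blue lids at (145,171) and (185,128) and the purple one at (161,244) aren't on the carousel. The chute lip is near (246,142). I choose (203,183) and will check it in a crop.

```bash
cat > h.py <<'E'
import numpy as np,cv2
from cell import cams
from scipy.spatial.transform import Rotation as Ro
def cal(n):
    c=cams.get_calibration(n); f=192/np.tan(np.radians(c['vfov']/2))
    return np.array([[f,0,c['cx']],[0,f,c['cy']],[0,0,1]]),c['D'],c['eye'],Ro.from_euler('xyz',c['rotation'],degrees=True).as_matrix()
def ray(n,p,z):
    K,D,e,R=cal(n); u=cv2.undistortPoints(np.array([[p]],float),K,D)[0,0]
    d=R@[u[0],u[1],1]; return e+d*(z-e[2])/d[2]
def proj(n,P):
    K,D,e,R=cal(n); r=cv2.Rodrigues(R.T)[0]
    return cv2.projectPoints(np.atleast_2d(P).astype(float),r,-R.T@e,K,D)[0][:,0]
E
python3 - <<'E'
from h import *
print(ray('top',(250,197),54),ray('top',(203,183),50),ray('top',(285,163),50),ray('top',(260,245),50),ray('top',(246,142),78))
im=cv2.imread('pics/top0.png');s=cv2.imread('pics/scene0.png')
a=cv2.resize(im[95:265,180:310],None,fx=3.5,fy=3.5,interpolation=2)
b=cv2.resize(s[110:280,205:305],None,fx=3.4,fy=3.5,interpolation=2)
cv2.imwrite('pics/crop.png',np.hstack([a,b]))
E
```

```text
[559.45877628 188.76073974  54.        ] [595.90771401 322.06778969  50.        ] [658.39097622  92.33849367  50.        ] [426.48195805 157.63065425  50.        ] [710.08386047 203.47571515  78.        ]
```

View pics/crop.png

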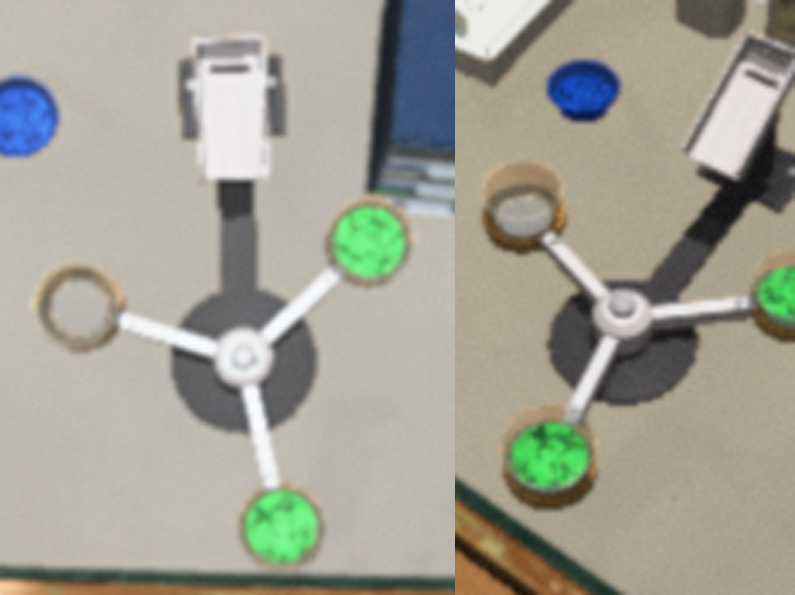

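The crop shows three seats. The left one holds the clear, empty cup (base and rim visible in both views), and the other two hold green-filled cups, so the choice stands. The lip edge runs from about (198,180) to (268,180) in the crop.

```bash
cat > fit.py <<'E'
from h import *
from scipy.optimize import least_squares
T=lambda L:[(x/3.5+180-.36,y/3.5+95-.36) for x,y in L]
def fit(hub,cups,ends,chute):   # crop px: hub top, cups E,F1(E-120),F2(E+120), chute lip L,R, top R,L
    def model(p):
        x,y,a,c=p
        P=[(x,y,54)]
        for k,z in((0,30),(-1,50),(1,50)):
            t=a+k*2*np.pi/3; P.append((x+140*np.cos(t),y+140*np.sin(t),z))
        for k in(0,-1,1):
            t=a+k*2*np.pi/3; P.append((x+104*np.cos(t),y+104*np.sin(t),36))
        for r,z,w in((140,78,26),(140,78,-26)):
            P.append((x+r*np.cos(c)-w*np.sin(c),y+r*np.sin(c)+w*np.cos(c),z))
        return np.array(P)
    obs=np.array(T([hub]+cups+ends+chute))
    s=least_squares(lambda p:(proj('top',model(p))-obs).ravel(),[560,189,1.3,.1],loss='soft_l1')
    return s.x,(proj('top',model(s.x))-obs).round(1)
if __name__=='__main__':
    p,r=fit((243,355),[(79,307),(369,241),(282,525)],[(121,318),(337,275),(272,486)],[(198,180),(268,180)])
    print(p[:2],np.degrees(p[2:]),np.degrees(p[2]-p[3]));print(r.tolist())
E
python3 fit.py
```

```text
[560.38876911 191.65517   ] [73.93880665  4.39597427] 69.54283237802166
[[-0.1, 0.6], [0.3, 0.2], [0.5, -0.2], [-0.3, 1.1], [-0.0, 0.6], [-0.0, -0.7], [-0.3, -0.6], [0.7, 0.0], [-0.5, -0.9]]
```

```bash
python3 -m pendant '[[1,-60,-30,0,0.13],[1,-110,-55,0,0.27],[1,-160,-80,0,0.4],[1,-210,-105,0,0.53],[1,-260,-130,0,0.65],[1,-310,-150,0,0.75],[1,-365,-175,0,0.87],[1,-419,-202,0,0.95],[1,-419,-202,0,0.95],[1,-419,-202,0,0.95]]'
python3 -c "
from cell import telemetry as t;s=t.read_state();print(s['qpos'],s['position'],s['tcp_rot'],s['width'],s['clock'])"
```

```text
clock: 1.35
position: [508.3, 145.4, 230.9]
tcp_rot: [-179.9, -0.0, 103.9]
ft_force: [0.2, 0.7, 0.8]
width: 0.004
grip_force: 0.0
[ 1.59542772e+01  1.40694513e+01 -2.65376834e-01  7.57370075e+01
  1.17824723e-02  9.20653039e+01] [508.26445183 145.3692537  230.85663854] [-1.79927786e+02 -9.18595703e-03  1.03888960e+02] 0.004077813572942065 1.35
```

```bash
python3 -m pendant '[[1,0,0,50,0],[1,0,0,100,0],[1,0,0,140,0],[1,0,0,170,0],[1,0,0,190,0],[1,0,0,208,0],[1,0,0,208,0],[1,0,0,208,0]]'
python3 - <<'E'
from h import *
im=cams.camera('top')[...,::-1];s=cams.camera('scene')[...,::-1]
cv2.imwrite('pics/c2.png',np.hstack([cv2.resize(im[95:265,180:310],None,fx=3.5,fy=3.5,interpolation=2),cv2.resize(s[110:280,205:305],None,fx=3.4,fy=3.5,interpolation=2)]))
# rows: centre at d behind arm line, r=62; tool frame at start yaw 103.9
c=np.array([560.4,191.7])
def pos(a,d):
    a=np.radians(a);return c+62*np.array([np.cos(a),np.sin(a)])-d*np.array([np.sin(a),-np.cos(a)])
p0=np.array([508.1,145.5]);y=np.radians(103.9)
X=np.array([np.cos(y),np.sin(y)]);Y=np.array([np.sin(y),-np.cos(y)])
for a,d in [(193.9,32),(193.9,24)]+[(193.9-k,17) for k in range(0,71,5)]+[(193.9-69.5,17)]:
    v=pos(a,d)-p0;print(round(a,1),d,(v@X).round(1),(v@Y).round(1),np.radians(193.9-a).round(3))
E
```

```text
clock: 2.35
position: [508.5, 146.5, 24.0]
tcp_rot: [180.0, -0.0, 104.0]
ft_force: [-0.3, 0.4, -0.0]
width: -0.003
grip_force: 0.0
193.9 32 0.3 -0.1 0.0
193.9 24 8.3 -0.1 0.0
193.9 17 15.3 -0.1 0.0
188.9 17 20.8 -1.4 0.087
183.9 17 26.3 -2.1 0.175
178.9 17 31.9 -2.4 0.262
173.9 17 37.5 -2.2 0.349
168.9 17 43.1 -1.5 0.436
163.9 17 48.6 -0.3 0.524
158.9 17 53.9 1.3 0.611
153.9 17 59.1 3.4 0.698
148.9 17 64.1 6.0 0.785
143.9 17 68.9 9.0 0.873
138.9 17 73.3 12.4 0.96
133.9 17 77.5 16.1 1.047
128.9 17 81.3 20.3 1.134
123.9 17 84.7 24.7 1.222
124.4 17 84.4 24.2 1.213
```

View pics/c2.png

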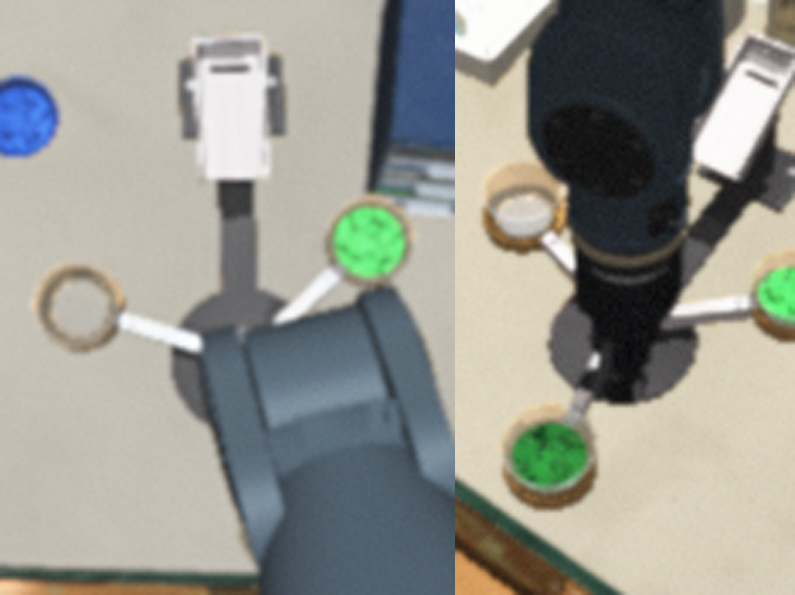

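The tip is down beside the bare arm, clear of the cups and with nothing displaced. Next is a gentle push of about 27° to start.

```bash
python3 -m pendant '[[1,5,0,0,0],[1,10,0,0,0],[1,15,0,0,0],[1,18,-1,0,0.04],[1,21,-1.5,0,0.09],[1,24,-2,0,0.13],[1,26.5,-2,0,0.175],[1,29,-2,0,0.22],[1,32,-2.5,0,0.262],[1,34.5,-2,0,0.305]]'
python3 - <<'E'
from h import *
# continue from k=17.5 -> tool frame there
c=np.array([560.4,191.7])
def pos(k,d=17):
    a=np.radians(193.9-k);return c+62*np.array([np.cos(a),np.sin(a)])-d*np.array([np.sin(a),-np.cos(a)])
for k0,ks in((17.47,range(20,46,3)),(45,range(48,70,3))):
    y=np.radians(103.9-k0);X=np.array([np.cos(y),np.sin(y)]);Y=np.array([np.sin(y),-np.cos(y)])
    for k in ks:
        v=pos(k)-pos(k0);print(k,(v@X).round(1),(v@Y).round(1),np.radians(k-k0).round(3))
E
```

```text
clock: 3.7
position: [498.2, 178.3, 23.4]
tcp_rot: [180.0, 0.1, 86.3]
ft_force: [-1.1, -3.1, 2.9]
width: 0.001
grip_force: 1.7
20 2.8 -0.7 0.044
23 6.1 -1.3 0.097
26 9.4 -1.8 0.149
29 12.7 -2.1 0.201
32 16.1 -2.3 0.254
35 19.5 -2.2 0.306
38 22.8 -2.0 0.358
41 26.2 -1.6 0.411
44 29.5 -1.1 0.463
48 3.3 -0.8 0.052
51 6.6 -1.4 0.105
54 9.9 -1.9 0.157
57 13.3 -2.2 0.209
60 16.6 -2.3 0.262
63 20.0 -2.2 0.314
66 23.3 -2.0 0.367
69 26.7 -1.6 0.419
```

Contact shows as a push of about 3 N. I'll keep going to about 44°.

```bash
python3 -m pendant '[[1,3,-0.7,0,0.044],[1,6,-1.3,0,0.097],[1,9.5,-1.8,0,0.15],[1,12.7,-2.1,0,0.2],[1,16,-2.3,0,0.254],[1,19.5,-2.2,0,0.306],[1,23,-2,0,0.358],[1,26,-1.6,0,0.41],[1,29.5,-1.1,0,0.463],[1,29.5,-1.1,0,0.463]]'
python3 - <<'E'
from h import *
im=cams.camera('top')[...,::-1];s=cams.camera('scene')[...,::-1]
cv2.imwrite('pics/c3.png',np.hstack([cv2.resize(im[95:265,180:310],None,fx=3.5,fy=3.5,interpolation=2),cv2.resize(s[110:280,205:305],None,fx=3.4,fy=3.5,interpolation=2)]))
E
```

```text
clock: 4.95
position: [499.0, 208.3, 23.3]
tcp_rot: [180.0, 0.0, 60.0]
ft_force: [0.0, 0.6, 0.3]
width: -0.002
grip_force: 0.3
```

View pics/c3.png

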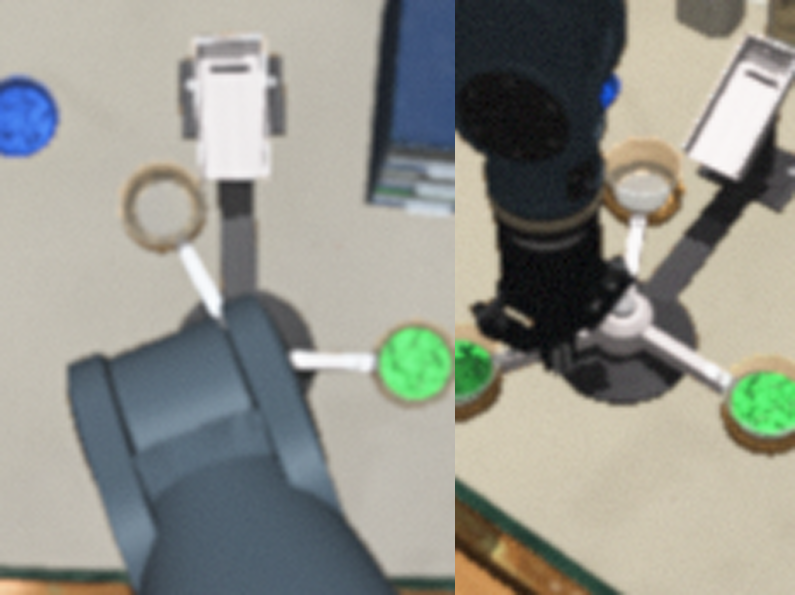

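Carousel at about 41–45°: empty cup at (163,208) in the crop, green cup at (414,363), gripper clear of the cups. Measuring the angle left to go.

```bash
cat > ang.py <<'E'
from fit import *
def ang(items,c=(560.4,191.7)): # (crop px, r, z, k)
    for p,z,k in items:
        v=ray('top',T([p])[0],z)[:2]-c; print((np.degrees(np.arctan2(v[1],v[0]))-k*120).round(1),np.hypot(*v).round(1))
E
python3 - <<'E'
from ang import *
ang([((163,208),30,0),((163,208),45,0),((187,248),36,0),((414,363),50,-1),((373,362),36,-1)])
k0=44
c=np.array([560.4,191.7])
E
```

```text
29.3 140.8
29.4 138.0
28.2 101.2
29.5 137.5
29.8 105.7
```

```bash
python3 -m pendant '[[1,3.3,-0.8,0,0.052],[1,6.6,-1.4,0,0.105],[1,10,-1.9,0,0.157],[1,13.3,-2.2,0,0.21],[1,16.6,-2.3,0,0.262],[1,19,-2.3,0,0.3],[1,21,-2.2,0,0.332],[1,22.5,-2,0,0.355],[1,23.5,-2,0,0.37],[1,23.5,-2,0,0.37]]'
python3 - <<'E'
from h import *
im=cams.camera('top')[...,::-1];s=cams.camera('scene')[...,::-1]
cv2.imwrite('pics/c4.png',np.hstack([cv2.resize(im[95:265,180:310],None,fx=3.5,fy=3.5,interpolation=2),cv2.resize(s[110:280,205:305],None,fx=3.4,fy=3.5,interpolation=2)]))
E
```

```text
clock: 6.3
position: [509.0, 229.6, 23.2]
tcp_rot: [-180.0, 0.0, 38.7]
ft_force: [-0.9, -1.0, -0.3]
width: -0.003
grip_force: 0.9
```

View pics/c4.png

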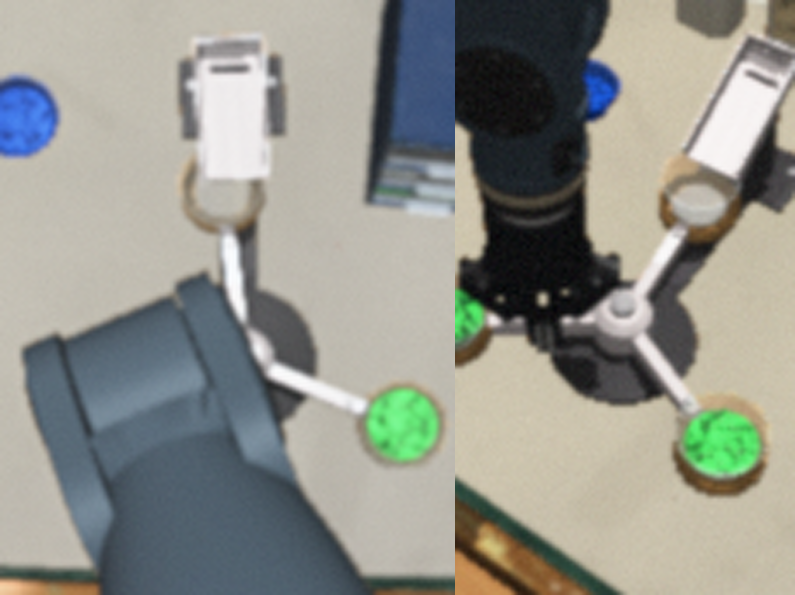

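The empty cup, at about (222,190) in the crop, is now partly under the lip. The green cup is at (402,424) and the bar ends are at (230,231) and (365,408).

Run:
```python
from ang import *
ang([((230,231),36,0),((402,424),50,-1),((365,408),36,-1)])
```

```text
7.2 104.9
8.6 138.2
9.3 106.8
```

```bash
python3 -m pendant '[[1,1.1,-0.3,0,0.017],[1,2.2,-0.5,0,0.035],[1,3.3,-0.7,0,0.052],[1,4.4,-0.9,0,0.07],[1,4.4,-0.9,0,0.07],[1,4.4,-0.9,0,0.07],[1,-4,-0.9,0,0.07],[1,-12,-0.9,0,0.07],[1,-12,-0.9,0,0.07]]'
python3 -m pendant '[[1,0,0,40,0],[1,0,0,40,0]]' >/dev/null 2>&1 & kill $! 2>/dev/null
python3 -c "
from cell import telemetry as t;s=t.read_state();print(s['clock'],s['position'],s['ft_force'])"
```

```text
clock: 7.52
position: [498.8, 222.2, 23.5]
tcp_rot: [180.0, -0.0, 34.7]
ft_force: [0.2, -0.6, -0.7]
width: -0.001
grip_force: 0.0
7.525 [498.75746269 222.17209409  23.52664805] [ 0.18918901 -0.59331067 -0.67941945]
```

That command had a stray second pendant line in it, which would have moved the tool 40 mm down. It was killed before it took effect: the clock and height are unchanged. Now I'll raise the tool and swing it clear to look.

```bash
pgrep -fa "m pendant"; python3 -m pendant '[[1,0,0,-40,0],[1,0,0,-90,0],[1,0,0,-140,0],[1,0,0,-190,0],[1,-40,0,-210,0],[1,-90,0,-210,0],[1,-140,0,-210,0],[1,-180,0,-210,0],[1,-180,0,-210,0],[1,-180,0,-210,0]]'
python3 - <<'E'
from h import *
im=cams.camera('top')[...,::-1];s=cams.camera('scene')[...,::-1]
cv2.imwrite('pics/c5.png',np.hstack([cv2.resize(im[95:265,180:310],None,fx=3.5,fy=3.5,interpolation=2),cv2.resize(s[110:280,205:305],None,fx=3.4,fy=3.5,interpolation=2)]))
E
```

```text
clock: 8.78
position: [352.1, 120.5, 233.8]
tcp_rot: [180.0, -0.1, 34.7]
ft_force: [-0.6, 0.2, 0.4]
width: -0.005
grip_force: 0.0
```

View pics/c5.png

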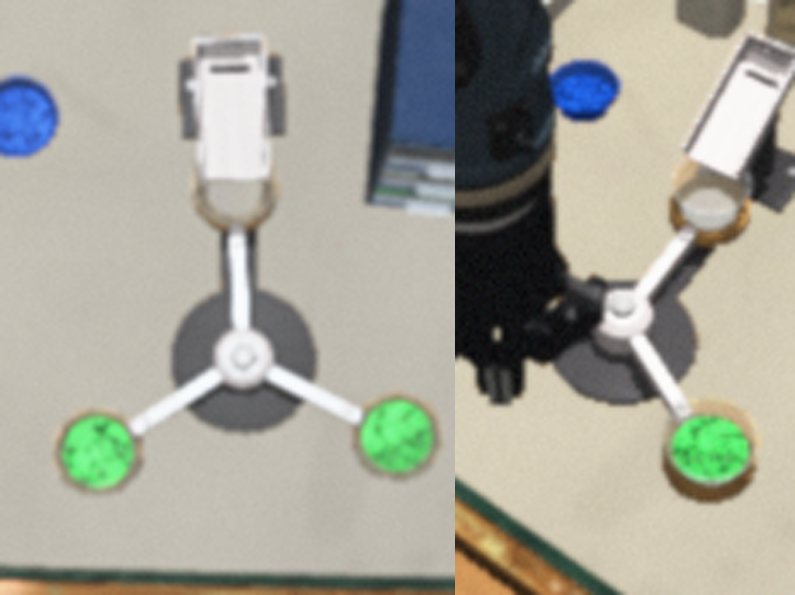

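The empty cup (x≈235) sits under the lip (198 to 268, middle 233). The green cups are at (98,451) and (397,436), and the arm is clear.

Run:
```python
from fit import *
from ang import ang
ang([((237,231),36,0),((397,436),50,-1),((361,413),36,-1),((98,451),50,1),((138,428),36,1)])
```

```text
4.1 104.4
4.3 138.6
6.6 105.4
4.4 137.7
5.0 101.8
```

The carousel is at about 4.6° against a target of 4.4°, so the cup is about 1 mm off centre. Handing in.

```bash
python3 -c "
from cell import env;print(env.close_job())"
```

```text
the job is handed in; nothing more can be done
None
```

The empty cup is centred below the chute lip to within about 1 mm by my camera measurement, with the carousel at rest and the arm clear of everything; the job is handed in, but no verdict came back.

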